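# Rock the yoke bar out of its pocket and clamp it to the U core

## Robot

A 6-joint arm with a two-finger parallel gripper is mounted at the origin on a cart in front of the work surface, level with it; the furniture and walls round the work are solid. World frame = base frame: x ahead of the robot, y to its left, z up, the work surface at z = 0. Lengths are in m, angles in rad, forces in N, time in s.
With the tool pointing down it reaches from about 0.275 to 0.775 m from the base axis. Payload 14.6 kg.
Tool frame: the origin (TCP) lies at the very end of the fingers, on their centre line; the grasp point (between the pads) lies 19 mm behind it; z points along the fingers, y is the line along which they close (so a half turn about z gives the same grasp; the last joint's range is limited). The gripper opens to 85 mm and grips with 20 to 120 N. Pads are 22 mm wide; open, the fingers measure 114 mm over their backs; the gripper's body (76 mm by 85 mm) begins 54 mm behind the grasp point. The pads swing forward as they close: fully open they stand 13 mm farther back than shut.
Start: joints at [-1.409, 0.263, -0.048, 1.259, 0, 1.415], TCP at [0.164, -0.499, 0.231] pointing down, gripper open.
Joint ranges: [-2.65, 2.65], [-0.89, 1.7], [-1.18, 1.37], [-2.13, 2.11], [-1.35, 1.29], [-3.14, 3.14]. Speed limits (rad/s): [1.89, 1.89, 2.57, 2.79, 3.14, 3.14].

## Interface

Orientations are given as a rotation vector (axis times angle).
In Python, from bench import robot, read_camera, get_calibration gives the robot as it stands.
- The arm moves only by the shell command python3 -m pendant 'ROWS' [FORCE]. ROWS is JSON, a list of rows, each an object of numbers: "wx", "wy", "wz": the turn, a rotation vector about the world's x, y, z in units of 6 degrees (1.0 is 6 degrees); "tx", "ty", "tz": the shift along the world's x, y, z in units of 60 mm (1.0 is 60 mm); "grip": the closure, from 0 (fully open) to 1 (shut). A call has 1 to 10 rows; each row shifts and turns the commanded pose from where the row before left it; what a row does not reach is not made up. A row lasts 1/8 s, in which the tool goes at most 62.5 mm and 10.7 degrees, less where a joint would pass 70% of its speed; a pose out of reach is approached as far as the arm can. A call is refused whole if a number of a shift passes 1 or a number of a turn 1, either way. A call with a gripper value outside its range is refused whole. The fingers move at their own pace and stop on an object; FORCE is the grip in N (left out, the last holds). Time passes only in rows, so rows that do not move let the fingers close. It gives the time, the measured TCP pose, the force, the opening and the grip force at its end, in the units of the state.
- robot.read_state(): the state, without advancing time (a new reading comes with each control period).
- read_camera(name): name is "scene" or "side" or "wrist"; returns (picture, depth): 420x560x3 uint8, red, green, blue; 420x560 float32, m along the optical axis (not along the pixel's ray), 0 where there is no reading.
- get_calibration(name): a dict with "mtx" (3x3 intrinsics, pixels), "k1" (the pictures are not rectified: a ray, as slopes to the right and down, at radius r is drawn at 1 + k1 r^2 times it, then the intrinsics apply), "position" and "orientation" of the camera in the world; the wrist camera has in their place "tool_from_camera" (4x4, takes a point from camera to tool coordinates, whose origin is the TCP and whose axes are the flange's). Camera axes: x right, y up, looking along -z (the intrinsics and any distortion apply to the point x, -y, -z); pixel columns grow to the right and rows downward; lengths in m; the calibration is good to about 2 mm. A picture is of the moment at which its call begins: read the wrist's pose just before it. get_calibration takes no time and is no camera call.
- robot.sign_off(): hands the job in; it is judged then, once.
The state is a dict: "t": time; "q": joint angles; "dq": joint speeds; "effort": joint torques, N m; "eef_pos": TCP position; "tcp_rot": TCP orientation; "contact_force": force on the tool from outside, world axes, zero at the start; "ft_torque": the same for the moment, N m; "finger_gap": finger opening in m; "gripper_force": force on a finger pad.
Only numpy, scipy, OpenCV 4.12 (cv2) and the standard library are available. Lean on these libraries where they do the work, as an engineer would, in place of code of your own. Each camera call takes 0.05 s, during which the arm holds its last target. There are 200 camera calls.

## Task

Close the transformer core: the laminated yoke bar sits flush in its storage block with no room for fingers, so press down its end at the wide end of the pocket until it rocks over and stays tipped up, and lift it out by the raised end. Lay it flat on the bed of the core clamp between the jaw and the U core, slide the jaw up until it pushes the bar square against both pole faces, the bar centred so that its ends are level with the sides of the U core, and only then turn the knob clockwise until the jaw is locked. Let go of everything at the end, and do not push about or tip the yellow coil, the screwdriver, the compass and the lamp holder.

Things in the scene. Friction and masses are not known exactly. Their poses are not given: they have to be found in the camera images.
- nest: Fixed light wooden storage block, deck 36.5 mm high, x = -64 to 47, y = -32 to 32 mm; origin at its underside, x along the pocket. Black pocket x = -54 to 35: 23 mm wide for x > -8 (no room for fingers), 32 mm wide for x < -8. Floor 20.5 mm under the deck for x > 0; from the ridge at x = 0 it falls at 20 degrees to x = -34 mm, then is level 26.5 mm under the deck.
- nest_press (a point): Point at deck height where to press down with shut fingers: wide end of the pocket (block x = -29 mm; the bar's end is at x = -30). Pressed to 4 to 6 mm below the deck (under 1 N; a few N when it meets the ramp) the bar passes its balance, falls by itself onto the ramp and stays, tilted 20 degrees, its other end about 10 mm above the deck. Axes as nest.
- yoke_center (a point): Centre of the loose yoke bar: laminated dark grey iron, 64 x 20 x 20 mm, about 0.2 kg; its long side is its y axis, its z is up at the start. At the start it lies flat in the pocket, top 0.5 mm below the deck, reaching from block x = -30 to +34 mm, so its middle is 2 mm from the ridge on the flat side.
- core_clamp: Core clamp, fixed: grey base plate 197 x 88 mm, its top (the bed) 10 mm high, nothing beside the bed. Origin at the underside; x points from the jaw to the U core. The grey laminated U core is strapped on the bed; its two 20 x 20 mm pole faces at x = 28 mm look to -x, at y = 12 to 32 and -32 to -12 mm, z = 10 to 30 mm.
- yoke_home (a point): Where the centre of the yoke bar must end: x = 18, y = 0, z = 20 mm in the clamp's frame, the bar's long side along the clamp's y. Axes as core_clamp.
- bed_drop (a point): Point half-way between pole faces and open jaw, at the height of the centre of a bar lying on the bed (clamp x = -10, y = 0, z = 20 mm). With the jaw open about 25 mm are free on either side of the bar for the fingers. Axes as core_clamp.
- clamp_jaw (a joint): Position of the blue jaw with steel face (66 mm wide, top 33 mm above the table) in m: 0 = open, face at clamp x = -47 mm; grows as it slides to the U core; 0.055 when the bar is held against the poles; stop at 0.058. Starts within 6 mm of open. Slides with about 2 N while the knob is loose, holds against about 15 N when it is tight.
- clamp_knob (a joint): Angle of the black knob on the jaw in rad: 0 = loose, grows clockwise seen from above; the lock bites from about 0.75, stop at 1.6; locked from 1.2 on. Needs about 0.25 Nm and stays where it is left. Starts at 0 to 0.3.
- knob_grip (a point): Middle of the knob's upright wing (14 mm thick, 34 mm long, 44 to 66 mm above the table; this point at 55 mm), on the knob's axis. The wing's long side is this point's y, so it is gripped across this point's x; the point turns with the knob and rides on the jaw. At knob angle 0 its axes are those of core_clamp.
- coil_center (a point): Centre of the yellow-topped coil (54 x 50 x 80 mm, upright, loose, a bystander).
- screwdriver: Red screwdriver, 185 mm long, lying loose, a bystander; its long side is x.
- pocket_compass: Pocket compass, 46 mm across, 14 mm high, loose, a bystander; origin at its underside.
- lamp_holder: White lamp holder with a small bulb, 56 x 40 x 40 mm, loose, a bystander; origin at its underside.
- tripod_stand: Black tripod with a grey upright rod at about x = 0.51, y = -0.06 m, 0.55 m high, with a cross bar and hanging leads at 0.35 to 0.5 m height on its right; fixed, always at the same place, right of the work. Swing the arm past it folded back, not across it.
Not all that is in view belongs to the job. There is more than one size of the part that bears yoke_center; the job needs the smaller.

How it is judged:
By the outcome, as a careful person would: the job done as asked, in the order asked, and still so for the second after the job is handed in, with the robot touching nothing.
It also fails if it takes over 67 s, if anything falls off the work surface, if the arm or the gripper's body presses on something with over 40 N, if the wrist force passes 120 N, or if a joint passes its speed limit or range.

## Working session

There is one attempt and no reset: what is moved stays moved. The work goes in short steps, Python scripts to look and compute and a shell command to move; the robot and the scene stay as the last step left them, time stands still between calls to the robot, and variables do not carry over. Pictures are saved under pics/ and viewed, at most 12 in all, crops included, and the job is handed in when it is done.

```bash
ls; mkdir -p pics
cat > h.py <<'E'
import numpy as np, cv2
from bench import robot, read_camera, get_calibration
from scipy.spatial.transform import Rotation as R
def cam(name):
    c=get_calibration(name)
    if name=='wrist':
        s=robot.read_state(); T=np.eye(4); T[:3,:3]=R.from_rotvec(s['tcp_rot']).as_matrix(); T[:3,3]=s['eef_pos']
        W=T@np.array(c['tool_from_camera'])
        return c,W[:3,:3],W[:3,3]
    o=np.array(c['orientation'],float)
    M=o if o.shape==(3,3) else (R.from_rotvec(o) if o.size==3 else R.from_quat(o)).as_matrix()
    return c,M,np.array(c['position'])
def rays(cm,uv):
    c,M,p=cm; uv=np.atleast_2d(np.array(uv,float)); K=np.array(c['mtx'])
    d=np.stack([(uv[:,0]-K[0,2])/K[0,0],(uv[:,1]-K[1,2])/K[1,1]],1)
    u=d.copy()
    for _ in range(10): u=d/(1+c['k1']*(u**2).sum(1,keepdims=True))
    return np.c_[u[:,0],-u[:,1],-np.ones(len(u))]@M.T
def on_plane(cm,uv,z):
    r=rays(cm,uv); p=cm[2]; return p+r*((z-p[2])/r[:,2:])
def from_depth(cm,uv,depth):
    r=rays(cm,uv); uv=np.atleast_2d(uv).astype(int); return cm[2]+r*depth[uv[:,1],uv[:,0]][:,None]
def shot(name,tag):
    cm=cam(name); im,d=read_camera(name); np.savez('pics/%s.npz'%tag,im=im,d=d,M=cm[1],p=cm[2]); cv2.imwrite('pics/%s.png'%tag,im[...,::-1]); return cm,im,d
def load(name,tag):
    f=np.load('pics/%s.npz'%tag); return (get_calibration(name),f['M'],f['p']),f['im'],f['d']
E
python3 - <<'E'
from h import *
for n in ['scene','side']:
    print(get_calibration(n)); shot(n,n+'0')
print(get_calibration('wrist'),robot.read_state())
E
```

```text
pics
{'mtx': array([[401.89210539,   0.        , 273.84591838],
       [  0.        , 401.89210539, 212.01048823],
       [  0.        ,   0.        ,   1.        ]]), 'k1': -0.0305142212574921, 'position': array([0.75267835, 0.65222455, 0.85049989]), 'orientation': array([0.17672039, 0.80397355, 2.60452734])}
{'mtx': array([[480.94853255,   0.        , 280.25184205],
       [  0.        , 480.94853255, 211.49242113],
       [  0.        ,   0.        ,   1.        ]]), 'k1': -0.14694286074535584, 'position': array([0.12441776, 0.85717086, 0.53547411]), 'orientation': array([ 0.36707521, -1.34728716, -2.33455633])}
{'mtx': array([[304.25263271,   0.        , 282.94752134],
       [  0.        , 304.25263271, 212.66464023],
       [  0.        ,   0.        ,   1.        ]]), 'k1': -0.04078418307706042, 'tool_from_camera': array([[ 7.09018310e-04,  9.61788776e-01,  2.73791615e-01,
         7.11423571e-02],
       [ 9.99999364e-01, -4.41711416e-04, -1.03796012e-03,
         1.38993166e-03],
       [-8.77361509e-04,  2.73792177e-01, -9.61788477e-01,
        -1.42275885e-01],
       [ 0.00000000e+00,  0.00000000e+00,  0.00000000e+00,
         1.00000000e+00]])} {'t': 0.1, 'q': array([-1.40932359e+00,  2.63498690e-01, -4.88692877e-02,  1.25941079e+00,
        1.37029094e-05,  1.41551053e+00]), 'dq': array([ 1.44905490e-03, -8.29554032e-04,  6.41678149e-04,  7.68359427e-04,
        1.70356948e-05,  4.55546206e-04]), 'effort': array([ 3.17333179e-03, -6.38576317e+01,  3.85063863e+01,  1.01441154e-02,
       -6.23472602e-05, -1.32570409e-05]), 'eef_pos': array([ 0.16349673, -0.49863164,  0.23086249]), 'tcp_rot': array([-3.10130293e+00, -4.95330646e-01, -1.67452758e-05]), 'contact_force': array([-0.14960198,  0.03258495,  0.26006616]), 'ft_torque': array([ 0.03347901, -0.03181617, -0.04664612]), 'gripper_force': 0.0, 'finger_gap': 0.08539577038756077}
```

View pics/scene0.png

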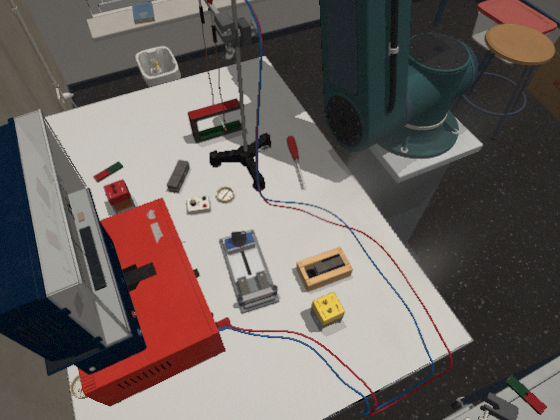

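View pics/side0.png

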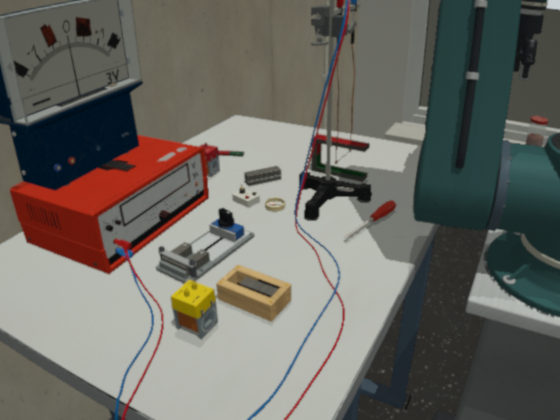

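The scene view shows the yellow coil at (328,308), the wooden nest with a dark bar at (324,268), and the clamp at (248,268), with jaw and knob at its top end (240,240). The screwdriver is at (295,160), the compass at (225,195) and the lamp holder at (198,205). There are two candidate bars: the one in the nest at (323,265), and a loose longer laminated one at (178,175). The job's bar is the smaller one, in the nest. I'll confirm that in an enlarged crop.

Run:
```python
from h import *
cm,im,d=load('scene','scene0')
a=cv2.resize(im[225:335,205:365],None,fx=5,fy=5,interpolation=cv2.INTER_CUBIC)
cv2.imwrite('pics/crop0.png',a[...,::-1])
hsv=cv2.cvtColor(im,cv2.COLOR_RGB2HSV)
def rect(m,z,cm,roi):
    x0,y0,x1,y1=roi; mm=np.zeros_like(m); mm[y0:y1,x0:x1]=m[y0:y1,x0:x1]
    cs,_=cv2.findContours(mm,cv2.RETR_EXTERNAL,cv2.CHAIN_APPROX_NONE); c=max(cs,key=cv2.contourArea)
    P=on_plane(cm,c[:,0],z)[:,:2]
    r=cv2.minAreaRect((P*1000).astype(np.float32)); return r,np.int32(cv2.boxPoints(cv2.minAreaRect(c))).tolist()
print('loose', from_depth(cm,[[178,175],[186,162],[172,189]],d).round(3).tolist())
print('nest depth',from_depth(cm,[[303,280],[345,265],[330,252]],d).round(4).tolist())
m=cv2.inRange(hsv,(8,80,100),(22,255,255))
print('nest',rect(m,0.0365,cm,(285,235,365,293)))
cm2,im2,d2=load('side','side0'); h2=cv2.cvtColor(im2,cv2.COLOR_RGB2HSV)
m2=cv2.inRange(h2,(8,80,100),(22,255,255)); print('nest side',rect(m2,0.0365,cm2,(215,260,295,318)))
print('bar depth',from_depth(cm,[[323,265],[335,260],[312,271]],d).round(4).tolist())
for n,(c,i,h) in {'scene':(cm,im,hsv),'side':(cm2,im2,h2)}.items():
    y=cv2.inRange(h,(23,150,120),(33,255,255)); 
    print('coil',n,rect(y,0.08,c,(150,250,370,340)))
```

```text
loose [[0.699, -0.072, 0.028], [0.666, -0.108, 0.027], [0.727, -0.043, 0.016]]
nest depth [[0.5338, 0.3332, 0.0222], [0.4358, 0.3464, 0.0388], [0.4499, 0.3027, 0.0376]]
nest (((480.04278564453125, 332.1141052246094), (73.4656753540039, 112.99290466308594), 86.79179382324219), [[296, 262], [342, 244], [353, 273], [307, 290]])
nest side (((466.45269775390625, 343.1658020019531), (91.46713256835938, 128.55348205566406), 86.9289779663086), [[211, 298], [225, 260], [294, 285], [280, 323]])
bar depth [[0.4802, 0.3251, 0.0372], [0.4486, 0.3244, 0.035], [0.5003, 0.3155, 0.006]]
coil scene (((529.5160522460938, 429.1234130859375), (47.956302642822266, 47.642120361328125), 89.85771179199219), [[312, 301], [332, 290], [344, 311], [324, 322]])
coil side (((507.05328369140625, 443.41864013671875), (65.64661407470703, 63.67323684692383), 0.07442668080329895), [[167, 305], [179, 275], [217, 291], [205, 321]])
```

View pics/crop0.png

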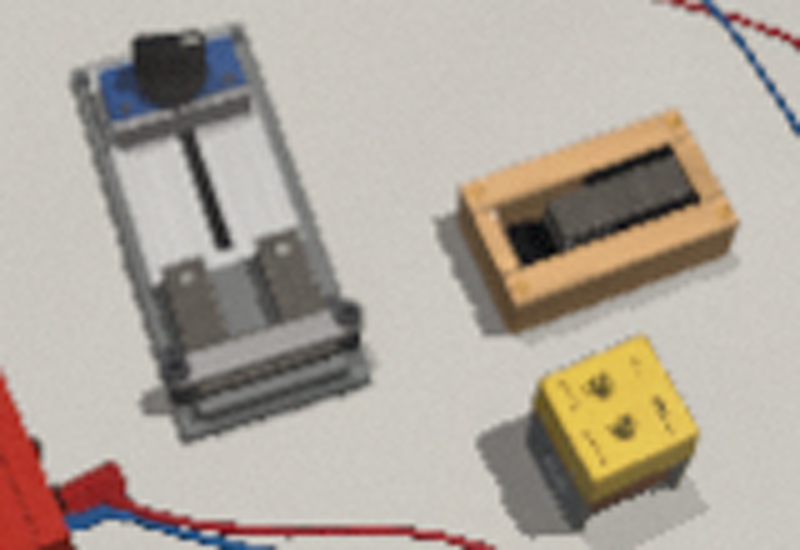

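In the crop the nest holds a bar of about 64 mm. The pocket's wide black end is on the left at scene (311,273), so nest +x points roughly along world -x. This is the smaller bar and the right one; the loose one at (178,175) is longer. Next I swing over, folded back past the tripod.

```bash
python3 -m pendant '[{"tx":0.13,"ty":0.83},{"tx":0.13,"ty":0.83},{"tx":0.13,"ty":0.83},{"tx":0.13,"ty":0.83},{"tx":0.13,"ty":0.83},{"tx":0.3,"ty":0.66},{"tx":0.3,"ty":0.66},{"tx":0.3,"ty":0.66},{"tx":0.3,"ty":0.66},{"tx":0.3,"ty":0.66}]'
python3 - <<'E'
from h import *
cm,im,d=load('scene','scene0')
print('clamp jaw,U,corners', on_plane(cm,[[239,243],[255,282],[221,240],[252,230],[277,298],[242,310]],.01)[:,:2].round(3).tolist())
print('deck corners',on_plane(cm,[[205+463/5,225+187/5],[205+677/5,225+110/5],[205+739/5,225+220/5],[205+512/5,225+293/5]],.0365)[:,:2].round(4).tolist())
E
```

```text
clamp jaw,U,corners [[0.627, 0.178], [0.632, 0.288], [0.663, 0.152], [0.584, 0.157], [0.603, 0.343], [0.683, 0.337]]
deck corners [[0.5291, 0.2951], [0.4211, 0.3008], [0.424, 0.3615], [0.5327, 0.3504]]invalid input at $[0]: expected keys wx, wy, wz, tx, ty, tz, grip
```

```bash
python3 -m pendant '[{"wx":0,"wy":0,"wz":0,"tx":0.13,"ty":0.83,"tz":0,"grip":0},{"wx":0,"wy":0,"wz":0,"tx":0.13,"ty":0.83,"tz":0,"grip":0},{"wx":0,"wy":0,"wz":0,"tx":0.13,"ty":0.83,"tz":0,"grip":0},{"wx":0,"wy":0,"wz":0,"tx":0.13,"ty":0.83,"tz":0,"grip":0},{"wx":0,"wy":0,"wz":0,"tx":0.13,"ty":0.83,"tz":0,"grip":0},{"wx":0,"wy":0,"wz":0,"tx":0.3,"ty":0.66,"tz":0,"grip":0},{"wx":0,"wy":0,"wz":0,"tx":0.3,"ty":0.66,"tz":0,"grip":0},{"wx":0,"wy":0,"wz":0,"tx":0.3,"ty":0.66,"tz":0,"grip":0},{"wx":0,"wy":0,"wz":0,"tx":0.3,"ty":0.66,"tz":0,"grip":0},{"wx":0,"wy":0,"wz":0,"tx":0.3,"ty":0.66,"tz":0,"grip":0}]'
```

```text
t: 1.35
eef_pos: [0.2928, -0.0505, 0.2313]
tcp_rot: [3.102, 0.495, 0.0]
contact_force: [0.2, -0.6, 0.5]
finger_gap: 0.0853
gripper_force: 0.0
```

```bash
python3 -m pendant '[{"wx":0,"wy":0,"wz":-0.3,"tx":0,"ty":0.7,"tz":0,"grip":0},{"wx":0,"wy":0,"wz":-0.3,"tx":0,"ty":0.7,"tz":0,"grip":0},{"wx":0,"wy":0,"wz":-0.3,"tx":0,"ty":0.7,"tz":0,"grip":0},{"wx":0,"wy":0,"wz":-0.3,"tx":0,"ty":0.7,"tz":0,"grip":0},{"wx":0,"wy":0,"wz":-0.3,"tx":0.55,"ty":0.4,"tz":0,"grip":0},{"wx":0,"wy":0,"wz":-0.3,"tx":0.55,"ty":0.4,"tz":0,"grip":0},{"wx":0,"wy":0,"wz":-0.3,"tx":0.55,"ty":0.4,"tz":0,"grip":0},{"wx":0,"wy":0,"wz":-0.3,"tx":0.55,"ty":0.4,"tz":0,"grip":0.5},{"wx":0,"wy":0,"wz":-0.3,"tx":0.55,"ty":0.4,"tz":0,"grip":1},{"wx":0,"wy":0,"wz":-0.3,"tx":0.55,"ty":0.4,"tz":0,"grip":1},{"wx":0,"wy":0,"wz":0,"tx":0,"ty":0,"tz":0,"grip":1}]' || python3 -m pendant '[{"wx":0,"wy":0,"wz":-0.3,"tx":0,"ty":0.7,"tz":0,"grip":0}]'
python3 - <<'E'
from h import *
print(robot.read_state()['t'])
E
```

```text
t: 1.48
eef_pos: [0.2931, -0.0085, 0.2312]
tcp_rot: [-3.11, -0.446, -0.0]
contact_force: [0.3, -0.4, -0.0]
finger_gap: 0.0855
gripper_force: 0.0
1.475invalid input at $: expected 1 to 10 rows
```

Eleven rows were refused, so only the fallback row ran. I'll send the other nine, then a still row.

```bash
python3 -m pendant '[{"wx":0,"wy":0,"wz":-0.3,"tx":0,"ty":0.7,"tz":0,"grip":0},{"wx":0,"wy":0,"wz":-0.3,"tx":0,"ty":0.7,"tz":0,"grip":0},{"wx":0,"wy":0,"wz":-0.3,"tx":0,"ty":0.7,"tz":0,"grip":0},{"wx":0,"wy":0,"wz":-0.3,"tx":0.55,"ty":0.4,"tz":0,"grip":0},{"wx":0,"wy":0,"wz":-0.3,"tx":0.55,"ty":0.4,"tz":0,"grip":0},{"wx":0,"wy":0,"wz":-0.3,"tx":0.55,"ty":0.4,"tz":0,"grip":0},{"wx":0,"wy":0,"wz":-0.3,"tx":0.55,"ty":0.4,"tz":0,"grip":1},{"wx":0,"wy":0,"wz":-0.3,"tx":0.55,"ty":0.4,"tz":0,"grip":1},{"wx":0,"wy":0,"wz":-0.3,"tx":0.55,"ty":0.4,"tz":0,"grip":1},{"wx":0,"wy":0,"wz":0,"tx":0.0,"ty":0.5,"tz":0,"grip":1}]'
python3 -m pendant '[{"wx":0,"wy":0,"wz":0,"tx":0,"ty":0,"tz":0,"grip":1},{"wx":0,"wy":0,"wz":0,"tx":0,"ty":0,"tz":0,"grip":1}]'
python3 - <<'E'
from h import *
shot('wrist','w1')
E
```

```text
t: 2.72
eef_pos: [0.5071, 0.1798, 0.2304]
tcp_rot: [-3.05, -0.221, 0.012]
contact_force: [-0.9, -0.1, -0.4]
finger_gap: 0.0129
gripper_force: 0.0
t: 2.98
eef_pos: [0.5048, 0.1798, 0.2315]
tcp_rot: [-3.05, -0.223, 0.011]
contact_force: [0.6, -0.1, -0.3]
finger_gap: -0.0003
gripper_force: 0.0
```

View pics/w1.png

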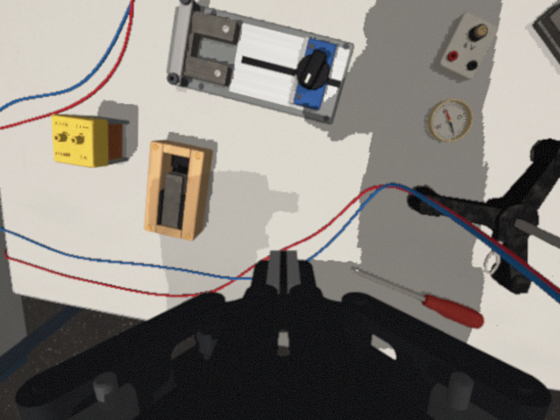

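The wrist view shows the nest at (180,190) with its wide end at the top (180,160). The clamp is at (260,60) with the knob wing at (315,68) and the poles at (240,30) and (225,70). The coil is at (88,140), clear of the nest. I'll enlarge the clamp and nest to get corners, and write a helper for pose differences.

```bash
cat >> h.py <<'E'
def goal(p=None,yaw=None,pitch=0):
    """total shift (60mm units) and turn (6deg units) from measured pose to TCP p, tool-x yaw deg, pitch deg about tool y"""
    s=robot.read_state(); Rc=R.from_rotvec(s['tcp_rot'])
    if yaw is not None:
        Rg=R.from_euler('z',yaw,degrees=True)*R.from_euler('x',180,degrees=True)*R.from_euler('y',pitch,degrees=True)
        print('w',np.degrees((Rg*Rc.inv()).as_rotvec()/6).round(3).tolist())
    if p is not None: print('t',((np.array(p)-s['eef_pos'])/.06).round(3).tolist())
    print('pos',s['eef_pos'].round(4).tolist(),'yaw,tilt',np.degrees(np.arctan2(Rc.as_matrix()[1,0],Rc.as_matrix()[0,0])).round(2),Rc.as_matrix()[:,2].round(3).tolist(),'t',s['t'])
E
python3 - <<'E'
from h import *
cm,im,d=load('wrist','w1')
a=cv2.resize(im[0:130,160:360],None,fx=4,fy=4,interpolation=cv2.INTER_CUBIC)
b=cv2.resize(im[130:250,135:225],None,fx=4,fy=4,interpolation=cv2.INTER_CUBIC)
print(robot.read_state()['q'])
goal([.50,.33,.23],-3)
# nest deck via depth
ys,xs=np.mgrid[130:250,135:225]; P=from_depth(cm,np.c_[xs.ravel(),ys.ravel()],d)
k=(abs(P[:,2]-.0365)<.004); Q=P[k]; print('deck z',Q[:,2].mean(),cv2.minAreaRect((Q[:,:2]*1000).astype(np.float32)))
ys,xs=np.mgrid[0:130,160:360]; P=from_depth(cm,np.c_[xs.ravel(),ys.ravel()],d)
k=(P[:,2]>.006)&(P[:,2]<.014); Q=P[k]; print('bed z',Q[:,2].mean(),cv2.minAreaRect((Q[:,:2]*1000).astype(np.float32)))
h=cv2.cvtColor(im,cv2.COLOR_RGB2HSV)[0:130,160:360].reshape(-1,3)
k=(h[:,0]>100)&(h[:,0]<130)&(h[:,1]>120)&(h[:,2]>60); print('blue',k.sum(),np.median(P[k],0),cv2.minAreaRect((P[k][:,:2]*1000).astype(np.float32)))
k=(P[:,2]>.05)&(P[:,2]<.075); print('wing',k.sum(),P[k].mean(0),cv2.minAreaRect((P[k][:,:2]*1000).astype(np.float32)))
c=np.zeros((520,800,3),np.uint8); c[:]=0; c[:520,:800]=a; cv2.imwrite('pics/cc.png',c[...,::-1])
E
```

```text
[ 0.14491063  0.27547964 -0.03241388  1.26371674  0.08338941  3.14060496]
w [-0.796, -0.044, -1.892]
t [-0.081, 2.504, -0.027]
pos [0.5048, 0.1798, 0.2316] yaw,tilt 8.36 [-0.013, 0.082, -0.997] t 3.025
deck z 0.0355868296908779 ((479.9520263671875, 323.9101257324219), (64.6384506225586, 111.08171844482422), 87.24758911132812)
bed z 0.009788480414536145 ((635.1839599609375, 237.1441650390625), (180.56422424316406, 88.84727478027344), 84.37113952636719)
blue 852 [0.61411483 0.17905344 0.03268117] ((619.9459838867188, 181.6072998046875), (28.05511474609375, 83.91297149658203), 84.5258560180664)
wing 606 [0.62926919 0.18302908 0.06473553] ((629.9141235351562, 183.1177520751953), (14.11525821685791, 34.38923645019531), 70.64545440673828)
```

View pics/cc.png

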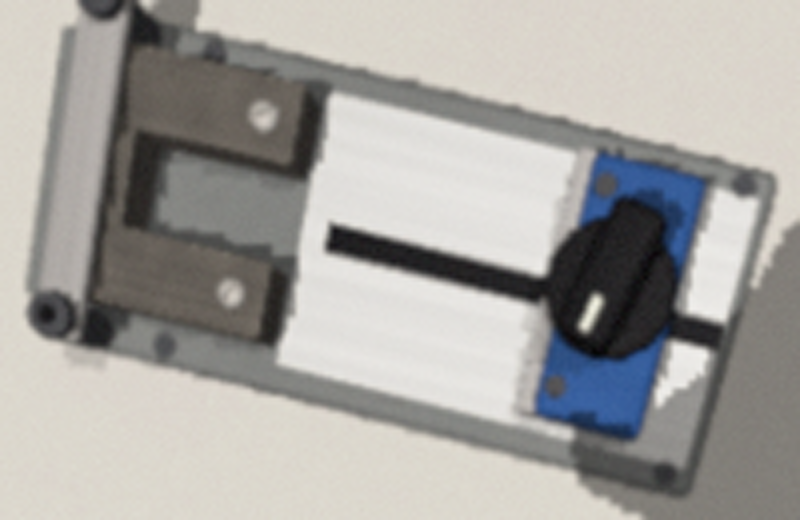

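The clamp crop shows the pole ends near crop x≈300 and 265, and the jaw face at about (585,160) to (530,410). The wing is tilted about 14° from clamp y, which puts the knob at about 0.24 rad. The nest measures 111×64.6 mm, which matches. Joint 6 is at its limit, so I turn the tool by a half turn and use yaw ≈177°.

```bash
python3 -m pendant '[{"wx":-0.8,"wy":0,"wz":1,"tx":0,"ty":0.25,"tz":0,"grip":1},{"wx":0,"wy":0,"wz":1,"tx":0,"ty":0.25,"tz":0,"grip":1},{"wx":0,"wy":0,"wz":1,"tx":0,"ty":0.25,"tz":0,"grip":1},{"wx":0,"wy":0,"wz":1,"tx":0,"ty":0.25,"tz":0,"grip":1},{"wx":0,"wy":0,"wz":1,"tx":0,"ty":0.25,"tz":0,"grip":1},{"wx":0,"wy":0,"wz":1,"tx":0,"ty":0.25,"tz":0,"grip":1},{"wx":0,"wy":0,"wz":1,"tx":0,"ty":0.25,"tz":0,"grip":1},{"wx":0,"wy":0,"wz":1,"tx":0,"ty":0.25,"tz":0,"grip":1},{"wx":0,"wy":0,"wz":1,"tx":0,"ty":0.25,"tz":0,"grip":1},{"wx":0,"wy":0,"wz":1,"tx":0,"ty":0.15,"tz":0,"grip":1}]'
python3 -m pendant '[{"wx":0,"wy":0,"wz":1,"tx":0,"ty":0,"tz":0,"grip":1},{"wx":0,"wy":0,"wz":1,"tx":0,"ty":0,"tz":0,"grip":1},{"wx":0,"wy":0,"wz":1,"tx":0,"ty":0,"tz":0,"grip":1},{"wx":0,"wy":0,"wz":1,"tx":0,"ty":0,"tz":0,"grip":1},{"wx":0,"wy":0,"wz":1,"tx":0,"ty":0,"tz":0,"grip":1},{"wx":0,"wy":0,"wz":1,"tx":0,"ty":0,"tz":0,"grip":1},{"wx":0,"wy":0,"wz":1,"tx":0,"ty":0,"tz":0,"grip":1},{"wx":0,"wy":0,"wz":1,"tx":0,"ty":0,"tz":0,"grip":1},{"wx":0,"wy":0,"wz":1,"tx":0,"ty":0,"tz":0,"grip":1},{"wx":0,"wy":0,"wz":1,"tx":0,"ty":0,"tz":0,"grip":1}]'
python3 -m pendant '[{"wx":0,"wy":0,"wz":1,"tx":0,"ty":0,"tz":-0.5,"grip":1},{"wx":0,"wy":0,"wz":1,"tx":0,"ty":0,"tz":-0.5,"grip":1},{"wx":0,"wy":0,"wz":1,"tx":0,"ty":0,"tz":-0.5,"grip":1},{"wx":0,"wy":0,"wz":1,"tx":0,"ty":0,"tz":0,"grip":1},{"wx":0,"wy":0,"wz":1,"tx":0,"ty":0,"tz":0,"grip":1},{"wx":0,"wy":0,"wz":1,"tx":0,"ty":0,"tz":0,"grip":1},{"wx":0,"wy":0,"wz":1,"tx":0,"ty":0,"tz":0,"grip":1},{"wx":0,"wy":0,"wz":1,"tx":0,"ty":0,"tz":0,"grip":1},{"wx":0,"wy":0,"wz":0,"tx":0,"ty":0,"tz":0,"grip":1}]'
python3 - <<'E'
from h import *
cm,im,d=shot('wrist','w2')
goal([.5034,.3227,.10],177.25)
ys,xs=np.mgrid[0:420:2,0:560:2]; P=from_depth(cm,np.c_[xs.ravel(),ys.ravel()],d)
k=(abs(P[:,2]-.0365)<.003)&(P[:,0]>.40)&(P[:,0]<.56)&(P[:,1]>.27)&(P[:,1]<.38); Q=P[k]; print('deck',k.sum(),Q[:,2].mean(),cv2.minAreaRect((Q[:,:2]*1000).astype(np.float32)))
cm,im,d=load('wrist','w1')
c=np.array([[305,85],[295,165],[275,260],[262,340]])/4+[160,0]
print('poles',on_plane(cm,c,.03)[:,:2].round(4).tolist())
c=np.array([[775,180],[690,495],[65,30],[28,290]])/4+[160,0]
print('plate',on_plane(cm,c,.01)[:,:2].round(4).tolist())
c=np.array([[578,152],[522,412]])/4+[160,0]
print('jawface',on_plane(cm,c,.033)[:,:2].round(4).tolist())
E
```

```text
t: 4.28
eef_pos: [0.5052, 0.3241, 0.2317]
tcp_rot: [2.589, 1.764, -0.023]
contact_force: [-0.4, -0.3, -0.9]
finger_gap: 0.0001
gripper_force: 0.0
t: 5.52
eef_pos: [0.5052, 0.3234, 0.2318]
tcp_rot: [1.358, 2.816, -0.014]
contact_force: [-0.7, 0.0, 0.2]
finger_gap: 0.0003
gripper_force: 0.0
t: 6.65
eef_pos: [0.5054, 0.3235, 0.1418]
tcp_rot: [0.102, 3.122, -0.003]
contact_force: [-0.7, -0.4, -1.1]
finger_gap: 0.0
gripper_force: 0.0
w [0.024, 0.167, 0.181]
t [-0.033, -0.014, -0.695]
pos [0.5054, 0.3236, 0.1417] yaw,tilt 176.17 [0.017, -0.003, -1.0] t 6.7
deck 2191 0.03595080435116653 ((479.4132080078125, 324.1058654785156), (64.06954956054688, 110.26712036132812), 86.93904876708984)
poles [[0.6696, 0.2683], [0.6505, 0.2688], [0.627, 0.2716], [0.6066, 0.2731]]
plate [[0.6678, 0.1442], [0.5839, 0.1514], [0.6813, 0.3416], [0.6131, 0.3482]]
jawface [[0.6619, 0.1963], [0.5979, 0.2008]]
```

View pics/w2.png

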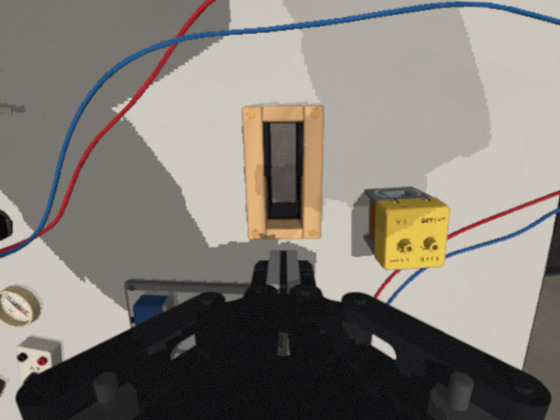

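Second measurement: deck centre (479.4, 324.1) mm, yaw 177°, consistent with the first. The wide end is under the fingers at (285,210) and the coil is clear at (408,230). I press now.

```bash
python3 -m pendant '[{"wx":0,"wy":0.17,"wz":0.15,"tx":-0.04,"ty":-0.01,"tz":-0.42,"grip":1},{"wx":0,"wy":0,"wz":0,"tx":0,"ty":0,"tz":-0.42,"grip":1},{"wx":0,"wy":0,"wz":0,"tx":0,"ty":0,"tz":-0.42,"grip":1},{"wx":0,"wy":0,"wz":0,"tx":0,"ty":0,"tz":-0.42,"grip":1},{"wx":0,"wy":0,"wz":0,"tx":0,"ty":0,"tz":-0.05,"grip":1},{"wx":0,"wy":0,"wz":0,"tx":0,"ty":0,"tz":-0.05,"grip":1},{"wx":0,"wy":0,"wz":0,"tx":0,"ty":0,"tz":-0.05,"grip":1}]'; python3 -m pendant '[{"wx":0,"wy":0,"wz":0,"tx":0,"ty":0,"tz":-0.03,"grip":1},{"wx":0,"wy":0,"wz":0,"tx":0,"ty":0,"tz":0,"grip":1},{"wx":0,"wy":0,"wz":0,"tx":0,"ty":0,"tz":0,"grip":1}]'
python3 - <<'E'
from h import *
cm,im,d=shot('wrist','w3'); goal()
cm,im,d=shot('side','s3')
E
```

```text
t: 7.58
eef_pos: [0.5038, 0.3235, 0.0324]
tcp_rot: [0.077, 3.14, -0.003]
contact_force: [0.2, 0.6, -0.0]
finger_gap: 0.0002
gripper_force: 0.1
t: 7.95
eef_pos: [0.5033, 0.3233, 0.0299]
tcp_rot: [-0.077, -3.14, 0.004]
contact_force: [-0.1, -0.1, -1.2]
finger_gap: 0.0001
gripper_force: 0.0
pos [0.5033, 0.3233, 0.0299] yaw,tilt 177.21 [-0.0, -0.002, -1.0] t 8.0
```

Run:
```python
from h import *
for n,t in [('side','s3'),('wrist','w3')]:
    cm,im,d=load(n,t)
    ys,xs=np.mgrid[0:420,0:560]; P=from_depth(cm,np.c_[xs.ravel(),ys.ravel()],d)
    k=(P[:,0]>.43)&(P[:,0]<.495)&(abs(P[:,1]-.325)<.008)&(d.ravel()>0)
    Q=P[k]
    for x in np.arange(.43,.495,.008):
        j=(abs(Q[:,0]-x)<.004); print(n,round(x,3),j.sum(),np.median(Q[j,2]).round(4) if j.any() else None)
```

```text
side 0.43 7 0.0354
side 0.438 62 0.0357
side 0.446 218 0.3256
side 0.454 127 0.3959
side 0.462 379 0.2263
side 0.47 94 0.2028
side 0.478 27 0.0337
side 0.486 135 0.105
side 0.494 220 0.0653
wrist 0.43 360 0.0362
wrist 0.438 649 0.03
wrist 0.446 778 0.0441
wrist 0.454 663 0.0426
wrist 0.462 604 0.0398
wrist 0.47 535 0.037
wrist 0.478 486 0.0342
wrist 0.486 2917 0.1104
wrist 0.494 5655 0.1096
```

The bar is tipped: its top now slopes at about 20°, reaching 44–46 mm at the narrow end. I go up, move over the raised end, open, and look.

```bash
python3 -m pendant '[{"wx":0,"wy":0,"wz":0,"tx":0,"ty":0,"tz":0.4,"grip":1},{"wx":0,"wy":0,"wz":0,"tx":0,"ty":0,"tz":0.5,"grip":1},{"wx":0,"wy":0,"wz":0,"tx":-0.3,"ty":0.01,"tz":0.5,"grip":0.3},{"wx":0,"wy":0,"wz":0,"tx":-0.3,"ty":0.01,"tz":0,"grip":0.3},{"wx":0,"wy":0,"wz":0,"tx":-0.33,"ty":0.01,"tz":0,"grip":0.3},{"wx":0,"wy":0,"wz":0,"tx":0,"ty":0,"tz":0,"grip":0.3}]'
python3 - <<'E'
from h import *
cm,im,d=shot('wrist','w4'); goal()
ys,xs=np.mgrid[0:420,0:560]; P=from_depth(cm,np.c_[xs.ravel(),ys.ravel()],d)
k=(P[:,2]>.0395)&(P[:,2]<.06)&(P[:,0]>.41)&(P[:,0]<.50)&(abs(P[:,1]-.325)<.02); Q=P[k]
print(k.sum(),cv2.minAreaRect((Q[:,:2]*1000).astype(np.float32)),Q[:,2].max(),Q.min(0))
k=(P[:,0]>.41)&(P[:,0]<.50)&(abs(P[:,1]-.325)<.006); Q=P[k]
for x in np.arange(.428,.50,.004):
    j=abs(Q[:,0]-x)<.002; print(round(x,3),j.sum(),np.median(Q[j,2]).round(4) if j.any() else None)
E
```

```text
t: 8.8
eef_pos: [0.4466, 0.3251, 0.114]
tcp_rot: [-0.075, -3.14, 0.004]
contact_force: [0.7, -0.3, 0.5]
finger_gap: 0.0599
gripper_force: 0.0
pos [0.4475, 0.3251, 0.114] yaw,tilt 177.23 [-0.0, -0.002, -1.0] t 8.85
666 ((454.35723876953125, 325.5203552246094), (20.000410079956055, 23.19052505493164), 87.1408462524414) 0.04741454951814167 [0.44253839 0.31550888 0.0395346 ]
0.428 89 0.0363
0.432 83 0.0361
0.436 2442 0.2013
0.44 1047 0.1956
0.444 160 0.0408
0.448 75 0.045
0.452 72 0.0434
0.456 72 0.042
0.46 63 0.0406
0.464 68 0.0393
0.468 67 0.0378
0.472 62 0.0364
0.476 62 0.0348
0.48 56 0.0334
0.484 57 0.032
0.488 54 0.0306
0.492 50 0.0293
0.496 54 0.0278
```

View pics/w4.png

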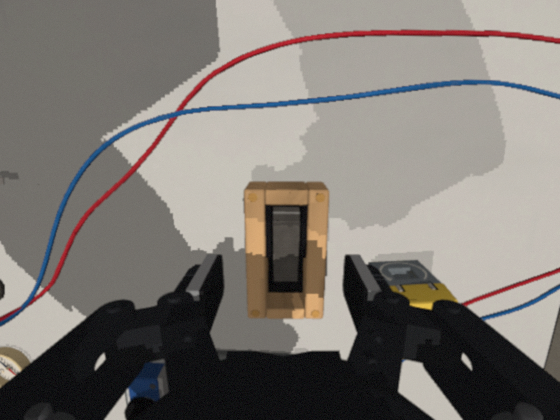

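The bar stays tipped, with its raised end at image (288,205), x≈0.444, top z≈0.047. I descend to just above the deck and grip hard.

```bash
python3 -m pendant '[{"wx":0,"wy":0,"wz":0,"tx":0.04,"ty":0,"tz":-0.4,"grip":0.35},{"wx":0,"wy":0,"wz":0,"tx":0,"ty":0,"tz":-0.4,"grip":0.35},{"wx":0,"wy":0,"wz":0,"tx":0,"ty":0,"tz":-0.4,"grip":0.35},{"wx":0,"wy":0,"wz":0,"tx":0,"ty":0,"tz":-0.08,"grip":0.35},{"wx":0,"wy":0,"wz":0,"tx":0,"ty":0,"tz":0,"grip":0.6},{"wx":0,"wy":0,"wz":0,"tx":0,"ty":0,"tz":0,"grip":1},{"wx":0,"wy":0,"wz":0,"tx":0,"ty":0,"tz":0,"grip":1},{"wx":0,"wy":0,"wz":0,"tx":0,"ty":0,"tz":0,"grip":1}]' 110
python3 -m pendant '[{"wx":0,"wy":0,"wz":0,"tx":0,"ty":0,"tz":0,"grip":1},{"wx":0,"wy":0,"wz":0,"tx":0,"ty":0,"tz":0.05,"grip":1},{"wx":0,"wy":0,"wz":0,"tx":0,"ty":0,"tz":0.1,"grip":1},{"wx":0,"wy":0,"wz":0,"tx":0,"ty":0,"tz":0.2,"grip":1},{"wx":0,"wy":0,"wz":0,"tx":0,"ty":0,"tz":0.3,"grip":1},{"wx":0,"wy":0,"wz":0,"tx":0,"ty":0,"tz":0.4,"grip":1},{"wx":0,"wy":0,"wz":0,"tx":0,"ty":0,"tz":0.5,"grip":1}]'
python3 - <<'E'
from h import *
goal()
cm,im,d=shot('side','s5'); cm,im,d=shot('wrist','w5')
ys,xs=np.mgrid[0:420,0:560]; P=from_depth(cm,np.c_[xs.ravel(),ys.ravel()],d)
tz=robot.read_state()['eef_pos'][2]
k=(P[:,0]>.43)&(P[:,0]<.53)&(abs(P[:,1]-.325)<.006)&(P[:,2]<tz+.02)&(d.ravel()>0); Q=P[k]
for x in np.arange(.43,.53,.006):
    j=abs(Q[:,0]-x)<.003; print(round(x,3),j.sum(),np.median(Q[j,2]).round(4) if j.any() else None)
_,im,_=load('side','s5'); cv2.imwrite('pics/s5c.png',cv2.resize(im[170:330,170:330],None,fx=3,fy=3)[...,::-1])
E
```

```text
t: 9.85
eef_pos: [0.4505, 0.3254, 0.0378]
tcp_rot: [0.076, 3.14, -0.002]
contact_force: [0.3, 1.1, 6.6]
finger_gap: 0.0151
gripper_force: 108.0
t: 10.72
eef_pos: [0.4494, 0.3244, 0.1311]
tcp_rot: [-0.077, -3.139, 0.006]
contact_force: [1.1, 0.3, -2.4]
finger_gap: 0.0153
gripper_force: 108.3
pos [0.4494, 0.3244, 0.1311] yaw,tilt 177.2 [-0.001, -0.004, -1.0] t 10.725
0.43 54 0.036
0.436 45 0.0359
0.442 591 0.1313
0.448 379 0.1408
0.454 293 0.1388
0.46 276 0.1366
0.466 266 0.1344
0.472 250 0.1325
0.478 222 0.1302
0.484 146 0.1287
0.49 137 0.1268
0.496 119 0.1244
0.502 121 0.1219
0.508 8 0.1205
0.514 0 None
0.52 0 None
0.526 0 None
```

View pics/s5c.png

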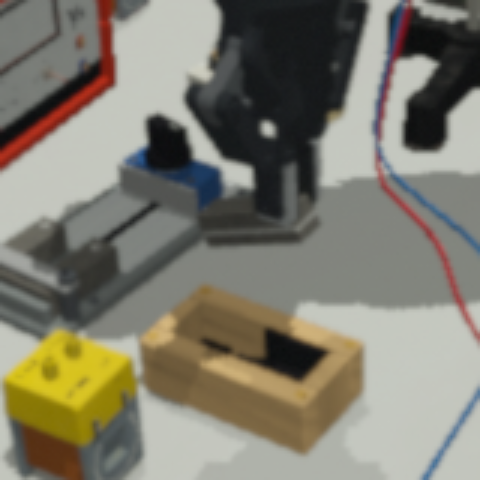

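The bar is lifted and held steady at about 19° tilt. I carry it to the clamp and level it on the way, then check the poles and bar from close by.

```bash
python3 -m pendant '[{"wx":0,"wy":-0.54,"wz":-0.06,"tx":0.45,"ty":-0.24,"tz":0,"grip":1},{"wx":0,"wy":-0.54,"wz":-0.06,"tx":0.45,"ty":-0.24,"tz":0,"grip":1},{"wx":0,"wy":-0.54,"wz":-0.06,"tx":0.45,"ty":-0.24,"tz":0,"grip":1},{"wx":0,"wy":-0.54,"wz":-0.06,"tx":0.45,"ty":-0.24,"tz":0,"grip":1},{"wx":0,"wy":-0.54,"wz":-0.06,"tx":0.45,"ty":-0.24,"tz":0,"grip":1},{"wx":0,"wy":-0.54,"wz":-0.02,"tx":0.45,"ty":-0.24,"tz":-0.2,"grip":1},{"wx":0,"wy":0,"wz":0,"tx":0,"ty":0,"tz":0,"grip":1}]'
python3 - <<'E'
from h import *
goal([.6108,.2388,.0212])
for n in ['wrist','scene']:
    cm,im,d=shot(n,n[0]+'6')
    ys,xs=np.mgrid[0:420,0:560]; P=from_depth(cm,np.c_[xs.ravel(),ys.ravel()],d)
    ok=(d.ravel()>0)&(P[:,0]>.55)&(P[:,0]<.72)
    for nm,lo,hi,y0,y1 in [('bar',.10,.145,.2,.28),('core',.026,.034,.26,.36),('bed',.007,.013,.1,.36)]:
        k=ok&(P[:,2]>lo)&(P[:,2]<hi)&(P[:,1]>y0)&(P[:,1]<y1); Q=P[k]
        if k.sum()>20: print(n,nm,k.sum(),Q.mean(0).round(4),cv2.minAreaRect((Q[:,:2]*1000).astype(np.float32)))
_,im,_=load('wrist','w6'); cv2.imwrite('pics/w6v.png',im[...,::-1])
E
```

```text
t: 11.7
eef_pos: [0.6113, 0.2371, 0.1162]
tcp_rot: [0.118, 2.803, 0.007]
contact_force: [-1.0, 0.4, -2.6]
finger_gap: 0.015
gripper_force: 108.3
t [-0.008, 0.028, -1.584]
pos [0.6113, 0.2371, 0.1162] yaw,tilt 174.97 [0.33, -0.009, -0.944] t 11.7
wrist bar 5018 [0.6157 0.2359 0.1229] ((629.3619384765625, 236.65374755859375), (41.8842887878418, 79.0363540649414), 89.2568130493164)
wrist core 3156 [0.6363 0.2982 0.0294] ((637.1227416992188, 296.9261779785156), (56.6318359375, 87.9393539428711), 77.53510284423828)
wrist bed 11977 [0.6241 0.2356 0.0098] ((635.3775634765625, 245.43008422851562), (196.15121459960938, 88.85383605957031), 84.54771423339844)
scene bar 412 [0.6334 0.2408 0.1217] ((634.01123046875, 239.79531860351562), (64.74279022216797, 43.246070861816406), 1.2991917133331299)
scene core 435 [0.6402 0.3043 0.0302] ((641.5046997070312, 306.95855712890625), (70.00233459472656, 85.48451232910156), 84.89945983886719)
scene bed 1415 [0.6383 0.2495 0.0105] ((634.4374389648438, 247.31072998046875), (197.07888793945312, 87.98567962646484), 84.25424194335938)
```

View pics/w6v.png

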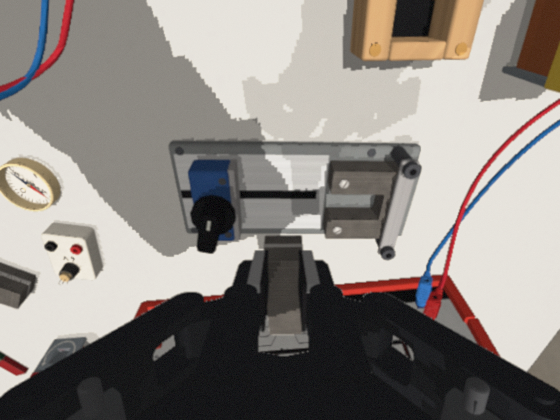

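The wrist view shows the bar held level at (285,290), and the clamp at (295,190) with poles at (350,178) and (352,222). The plate measures 196×88.9 mm at yaw 84.4°, which matches the given size. I check the bar's level and ends.

Run:
```python
from h import *
for n,t in [('wrist','w6'),('scene','s6')]:
    cm,im,d=load(n,t)
    ys,xs=np.mgrid[0:420,0:560]; P=from_depth(cm,np.c_[xs.ravel(),ys.ravel()],d)
    k=(d.ravel()>0)&(P[:,0]>.59)&(P[:,0]<.70)&(abs(P[:,1]-.236)<.008)&(P[:,2]>.09)&(P[:,2]<.15); Q=P[k]
    for x in np.arange(.598,.68,.004):
        j=abs(Q[:,0]-x)<.002; print(n,round(x,3),j.sum(),np.median(Q[j,2]).round(4) if j.any() else None)
    if n=='wrist':
        k=(d.ravel()>0)&(P[:,0]>.64)&(P[:,0]<.69)&(abs(P[:,1]-.236)<.03)&(P[:,2]>.10)&(P[:,2]<.14); Q=P[k]
        print('free part',Q[:,0].max(),cv2.minAreaRect((Q[:,:2]*1000).astype(np.float32)))
        k=(d.ravel()>0)&(abs(P[:,0]-.655)<.006)&(P[:,2]>.027)&(P[:,2]<.033)&(P[:,1]>.24)&(P[:,1]<.35); print('pole a y', np.percentile(P[k,1],[0,1,5]))
        k=(d.ravel()>0)&(abs(P[:,0]-.613)<.005)&(P[:,2]>.027)&(P[:,2]<.033)&(P[:,1]>.24)&(P[:,1]<.35); print('pole b y', np.percentile(P[k,1],[0,1,5]))
        k=(d.ravel()>0)&(P[:,2]>.052)&(P[:,2]<.075)&(P[:,1]<.25)&(P[:,1]>.13)&(P[:,0]>.55); print('wing',k.sum(),P[k].mean(0),cv2.minAreaRect((P[k][:,:2]*1000).astype(np.float32)))
```

```text
wrist 0.598 75 0.1288
wrist 0.602 446 0.1113
wrist 0.606 625 0.1175
wrist 0.61 226 0.1209
wrist 0.614 214 0.1208
wrist 0.618 178 0.1206
wrist 0.622 143 0.1205
wrist 0.626 144 0.1205
wrist 0.63 124 0.1203
wrist 0.634 133 0.1203
wrist 0.638 124 0.1203
wrist 0.642 116 0.1202
wrist 0.646 108 0.1202
wrist 0.65 114 0.1201
wrist 0.654 104 0.1201
wrist 0.658 83 0.1199
wrist 0.662 93 0.1196
wrist 0.666 83 0.1195
wrist 0.67 6 0.1189
wrist 0.674 0 None
wrist 0.678 0 None
free part 0.6687877529921393 ((654.3971557617188, 233.2452392578125), (28.726137161254883, 19.26202964782715), 0.3921515941619873)
pole a y [0.26972343 0.27014251 0.27166081]
pole b y [0.27375188 0.27438363 0.2759429 ]
wing 1760 [0.68521618 0.20234047 0.06444497] ((692.947998046875, 199.44256591796875), (163.4536590576172, 44.02943420410156), 20.153749465942383)
scene 0.598 0 None
scene 0.602 5 0.1468
scene 0.606 12 0.1399
scene 0.61 15 0.1335
scene 0.614 17 0.1258
scene 0.618 13 0.1222
scene 0.622 11 0.1205
scene 0.626 11 0.1202
scene 0.63 13 0.1202
scene 0.634 12 0.1207
scene 0.638 12 0.1209
scene 0.642 10 0.121
scene 0.646 13 0.1217
scene 0.65 13 0.1207
scene 0.654 13 0.1213
scene 0.658 12 0.1217
scene 0.662 16 0.1195
scene 0.666 14 0.1197
scene 0.67 0 None
scene 0.674 0 None
scene 0.678 0 None
```

Run:
```python
from h import *
cm,im,d=load('wrist','w6')
ys,xs=np.mgrid[0:420,0:560]; P=from_depth(cm,np.c_[xs.ravel(),ys.ravel()],d)
k=(d.ravel()>0)&(P[:,2]>.115)&(P[:,2]<.125); Q=P[k]
X=[];A=[]
for x in np.arange(.626,.668,.003):
    q=Q[(abs(Q[:,0]-x)<.0015)&(abs(Q[:,1]-.235)<.016)][:,1]; X.append(x);A.append((q.min(),q.max()))
A=np.array(A); print((A*1000).round(1).tolist()); print(np.degrees(np.arctan(np.polyfit(X,A,1)[0])))
q=Q[Q[:,0]>.655]; 
for y in np.arange(.224,.244,.003):
    j=abs(q[:,1]-y)<.0015; print(round(y,3), q[j,0].max().round(4) if j.any() else None)
```

```text
[[227.2, 242.6], [226.8, 242.4], [226.5, 242.7], [226.1, 242.7], [225.8, 242.5], [225.0, 242.4], [225.1, 242.8], [224.8, 242.6], [224.5, 242.5], [224.3, 242.8], [224.4, 242.8], [224.1, 242.7], [223.7, 242.5], [224.0, 243.0], [224.6, 241.6]]
[-4.28242865 -0.21203351]
0.224 0.6671
0.227 0.668
0.23 0.6688
0.233 0.6687
0.236 0.6683
0.239 0.6679
0.242 0.6674
```

The bar is level and its bottom is 90 mm above the bed. I shift it 2 mm and lower it.

```bash
python3 -m pendant '[{"wx":0,"wy":0,"wz":0,"tx":-0.035,"ty":0,"tz":-0.35,"grip":1},{"wx":0,"wy":0,"wz":0,"tx":0,"ty":0,"tz":-0.35,"grip":1},{"wx":0,"wy":0,"wz":0,"tx":0,"ty":0,"tz":-0.35,"grip":1},{"wx":0,"wy":0,"wz":0,"tx":0,"ty":0,"tz":-0.3,"grip":1},{"wx":0,"wy":0,"wz":0,"tx":0,"ty":0,"tz":-0.1,"grip":1},{"wx":0,"wy":0,"wz":0,"tx":0,"ty":0,"tz":-0.03,"grip":1},{"wx":0,"wy":0,"wz":0,"tx":0,"ty":0,"tz":0,"grip":1}]'
```

```text
t: 12.68
eef_pos: [0.61, 0.2389, 0.0298]
tcp_rot: [0.116, 2.8, 0.009]
contact_force: [-0.3, 1.0, -2.9]
finger_gap: 0.015
gripper_force: 108.4
```

```bash
python3 -m pendant '[{"wx":0,"wy":0,"wz":0,"tx":0,"ty":0,"tz":-0.02,"grip":1},{"wx":0,"wy":0,"wz":0,"tx":0,"ty":0,"tz":-0.01,"grip":1}]'; python3 -m pendant '[{"wx":0,"wy":0,"wz":0,"tx":0,"ty":0,"tz":-0.02,"grip":1},{"wx":0,"wy":0,"wz":0,"tx":0,"ty":0,"tz":0,"grip":1}]'
```

```text
t: 12.92
eef_pos: [0.6099, 0.2386, 0.0276]
tcp_rot: [0.116, 2.8, 0.009]
contact_force: [-0.7, -0.1, -2.7]
finger_gap: 0.0153
gripper_force: 108.4
t: 13.18
eef_pos: [0.6098, 0.2386, 0.0261]
tcp_rot: [0.116, 2.801, 0.009]
contact_force: [0.6, -0.9, -2.2]
finger_gap: 0.015
gripper_force: 108.5
```

Not in contact yet. I go on gently until the force changes.

```bash
python3 -m pendant '[{"wx":0,"wy":0,"wz":0,"tx":0,"ty":0,"tz":-0.02,"grip":1},{"wx":0,"wy":0,"wz":0,"tx":0,"ty":0,"tz":0,"grip":1}]'; python3 -m pendant '[{"wx":0,"wy":0,"wz":0,"tx":0,"ty":0,"tz":-0.02,"grip":1},{"wx":0,"wy":0,"wz":0,"tx":0,"ty":0,"tz":0,"grip":1}]'
python3 - <<'E'
from h import *
cm,im,d=shot('wrist','w7')
ys,xs=np.mgrid[0:420,0:560]; P=from_depth(cm,np.c_[xs.ravel(),ys.ravel()],d)
k=(d.ravel()>0)&(P[:,0]>.625)&(P[:,0]<.66)&(abs(P[:,1]-.235)<.005); print(np.median(P[k],0), np.percentile(P[k,2],[5,95]))
E
```

```text
t: 13.42
eef_pos: [0.6099, 0.2387, 0.0253]
tcp_rot: [0.116, 2.8, 0.009]
contact_force: [-3.5, 0.3, 3.1]
finger_gap: 0.0147
gripper_force: 109.6
t: 13.68
eef_pos: [0.6099, 0.2389, 0.025]
tcp_rot: [0.116, 2.799, 0.01]
contact_force: [-12.6, -0.7, 19.3]
finger_gap: 0.0151
gripper_force: 112.1
[0.64048512 0.23505277 0.02974277] [0.02906486 0.03038708]
```

The bar lies on the bed, with its top at 29.7 mm (30 expected). I relax, release a little, go up and untilt.

```bash
python3 -m pendant '[{"wx":0,"wy":0,"wz":0,"tx":0,"ty":0,"tz":0.015,"grip":1},{"wx":0,"wy":0,"wz":0,"tx":0,"ty":0,"tz":0,"grip":0.6},{"wx":0,"wy":0,"wz":0,"tx":0,"ty":0,"tz":0,"grip":0.6},{"wx":0,"wy":0,"wz":0,"tx":0,"ty":0,"tz":0,"grip":0.6},{"wx":0,"wy":0,"wz":0,"tx":0,"ty":0,"tz":0.2,"grip":0.6},{"wx":0,"wy":0.4,"wz":0,"tx":-0.2,"ty":0,"tz":0.6,"grip":0.6},{"wx":0,"wy":0.9,"wz":0,"tx":-0.2,"ty":0,"tz":0.6,"grip":0.6},{"wx":0,"wy":0.9,"wz":0,"tx":-0.2,"ty":0,"tz":0.6,"grip":0.6},{"wx":0,"wy":0.9,"wz":0,"tx":0,"ty":0,"tz":0.2,"grip":1},{"wx":0,"wy":0,"wz":0,"tx":0,"ty":0,"tz":0,"grip":1}]'
python3 - <<'E'
from h import *
goal(yaw=174.4)
for n in ['wrist','scene']:
    cm,im,d=shot(n,n[0]+'8')
    ys,xs=np.mgrid[0:420,0:560]; P=from_depth(cm,np.c_[xs.ravel(),ys.ravel()],d)
    k=(d.ravel()>0)&(P[:,0]>.585)&(P[:,0]<.69)&(abs(P[:,1]-.235)<.025)&(P[:,2]>.025)&(P[:,2]<.036); Q=P[k]
    print(n,'bar',k.sum(),Q.mean(0).round(4),cv2.minAreaRect((Q[:,:2]*1000).astype(np.float32)))
_,im,_=load('wrist','w8'); cv2.imwrite('pics/w8v.png',im[...,::-1])
E
```

```text
t: 14.98
eef_pos: [0.5754, 0.2386, 0.1576]
tcp_rot: [0.129, 3.123, -0.01]
contact_force: [-0.2, -0.2, -1.3]
finger_gap: 0.0003
gripper_force: 0.0
w [0.069, 0.152, -0.146]
pos [0.5754, 0.2386, 0.1576] yaw,tilt 175.28 [0.016, -0.007, -1.0] t 14.975
wrist bar 492 [0.6128 0.2379 0.0293] ((616.6070556640625, 237.2274932861328), (19.952743530273438, 29.379833221435547), 86.08540344238281)
scene bar 245 [0.6336 0.2387 0.0301] ((632.770263671875, 237.8676300048828), (21.46779441833496, 64.39010620117188), 87.48512268066406)
```

View pics/w8v.png

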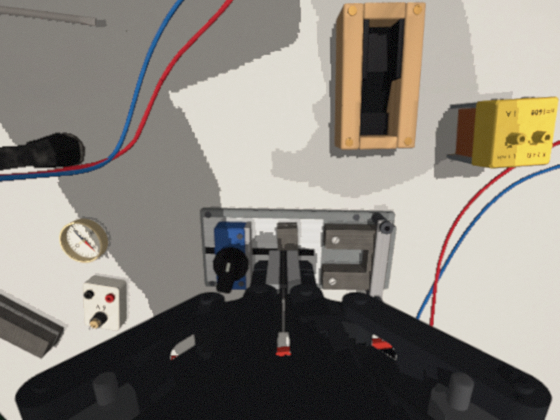

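The bar lies flat on the bed at (288,235), between the jaw and the poles at (348,235) and (345,280). The scene depth puts its centre within about 1 mm of the clamp's centre line. Next I grip the knob wing and use it to slide the jaw.

```bash
python3 -m pendant '[{"wx":0.07,"wy":0.15,"wz":-0.8,"tx":0.3,"ty":-0.3,"tz":0,"grip":0.4},{"wx":0,"wy":0,"wz":-0.8,"tx":0.3,"ty":-0.3,"tz":0,"grip":0.4},{"wx":0,"wy":0,"wz":-0.8,"tx":0.3,"ty":-0.31,"tz":0,"grip":0.4},{"wx":0,"wy":0,"wz":0,"tx":0,"ty":0,"tz":0,"grip":0.4},{"wx":0,"wy":0,"wz":0,"tx":0,"ty":0,"tz":0,"grip":0.4}]'
python3 - <<'E'
from h import *
cm,im,d=shot('wrist','w9'); goal([.6295,.184,.048],160.6)
ys,xs=np.mgrid[0:420,0:560]; P=from_depth(cm,np.c_[xs.ravel(),ys.ravel()],d)
k=(d.ravel()>0)&(P[:,2]>.055)&(P[:,2]<.075)&(P[:,1]<.215)&(P[:,1]>.15)&(P[:,0]>.59)&(P[:,0]<.67); print('wing',k.sum(),P[k].mean(0),cv2.minAreaRect((P[k][:,:2]*1000).astype(np.float32)))
E
```

```text
t: 15.7
eef_pos: [0.6269, 0.1844, 0.1564]
tcp_rot: [-0.518, -3.096, 0.001]
contact_force: [0.3, 0.7, 0.1]
finger_gap: 0.0511
gripper_force: 0.0
w [0.003, -0.022, -0.068]
t [0.044, -0.01, -1.809]
pos [0.6269, 0.1846, 0.1565] yaw,tilt 161.01 [-0.002, -0.0, -1.0] t 15.75
wing 718 [0.62787786 0.18356197 0.06496491] ((629.1264038085938, 182.8949737548828), (13.817859649658203, 33.65923309326172), 71.30172729492188)
```

Second wing measurement: (629.1, 182.9) mm, 71.3°, size 13.8×33.7, as given. Down and grip.

```bash
python3 -m pendant '[{"wx":0,"wy":0,"wz":0,"tx":0.03,"ty":-0.02,"tz":-0.6,"grip":0.4},{"wx":0,"wy":0,"wz":0,"tx":0,"ty":0,"tz":-0.6,"grip":0.4},{"wx":0,"wy":0,"wz":0,"tx":0,"ty":0,"tz":-0.5,"grip":0.4},{"wx":0,"wy":0,"wz":0,"tx":0,"ty":0,"tz":-0.08,"grip":0.4},{"wx":0,"wy":0,"wz":0,"tx":0,"ty":0,"tz":0,"grip":0.6},{"wx":0,"wy":0,"wz":0,"tx":0,"ty":0,"tz":0,"grip":1},{"wx":0,"wy":0,"wz":0,"tx":0,"ty":0,"tz":0,"grip":1},{"wx":0,"wy":0,"wz":0,"tx":0,"ty":0,"tz":0,"grip":1},{"wx":0,"wy":0,"wz":0,"tx":0,"ty":0,"tz":0,"grip":1}]' 60
python3 -c "
from h import *
goal()"
```

```text
t: 16.88
eef_pos: [0.6303, 0.1831, 0.0514]
tcp_rot: [0.52, 3.098, 0.0]
contact_force: [-1.9, 0.2, 6.6]
finger_gap: 0.0125
gripper_force: 59.0
pos [0.6303, 0.1831, 0.0514] yaw,tilt 160.93 [0.0, 0.0, -1.0] t 16.875
```

```bash
python3 -m pendant '[{"wx":0,"wy":0,"wz":0,"tx":0.007,"ty":0.07,"tz":0.015,"grip":1},{"wx":0,"wy":0,"wz":0,"tx":0.013,"ty":0.13,"tz":0,"grip":1},{"wx":0,"wy":0,"wz":0,"tx":0.013,"ty":0.13,"tz":0,"grip":1},{"wx":0,"wy":0,"wz":0,"tx":0.008,"ty":0.08,"tz":0,"grip":1},{"wx":0,"wy":0,"wz":0,"tx":0.008,"ty":0.08,"tz":0,"grip":1},{"wx":0,"wy":0,"wz":0,"tx":0.008,"ty":0.08,"tz":0,"grip":1},{"wx":0,"wy":0,"wz":0,"tx":0.008,"ty":0.08,"tz":0,"grip":1},{"wx":0,"wy":0,"wz":0,"tx":0.008,"ty":0.08,"tz":0,"grip":1},{"wx":0,"wy":0,"wz":0,"tx":0,"ty":0,"tz":0,"grip":1}]'
python3 - <<'E'
from h import *
goal()
for n in ['scene','side','wrist']:
    cm,im,d=shot(n,n+'10')
    ys,xs=np.mgrid[0:420,0:560]; P=from_depth(cm,np.c_[xs.ravel(),ys.ravel()],d)
    k=(d.ravel()>0)&(P[:,0]>.585)&(P[:,0]<.69)&(P[:,1]>.2)&(P[:,1]<.36)&(P[:,2]>.024)&(P[:,2]<.036); Q=P[k]
    print(n,k.sum())
_,a,_=load('scene','scene10'); _,b,_=load('side','side10')
a=cv2.resize(a[215:315,205:305],(500,500),interpolation=cv2.INTER_CUBIC);b=cv2.resize(b[185:285,140:200],(300,500),interpolation=cv2.INTER_CUBIC)
cv2.imwrite('pics/v10.png',np.hstack([a,b])[...,::-1])
E
```

```text
t: 18.0
eef_pos: [0.6347, 0.2277, 0.0515]
tcp_rot: [-0.52, -3.098, -0.0]
contact_force: [2.6, -0.2, 4.8]
finger_gap: 0.012
gripper_force: 60.1
pos [0.6347, 0.2277, 0.0515] yaw,tilt 160.95 [-0.0, 0.0, -1.0] t 18.0
scene 999
side 1134
wrist 13729
```

View pics/v10.png

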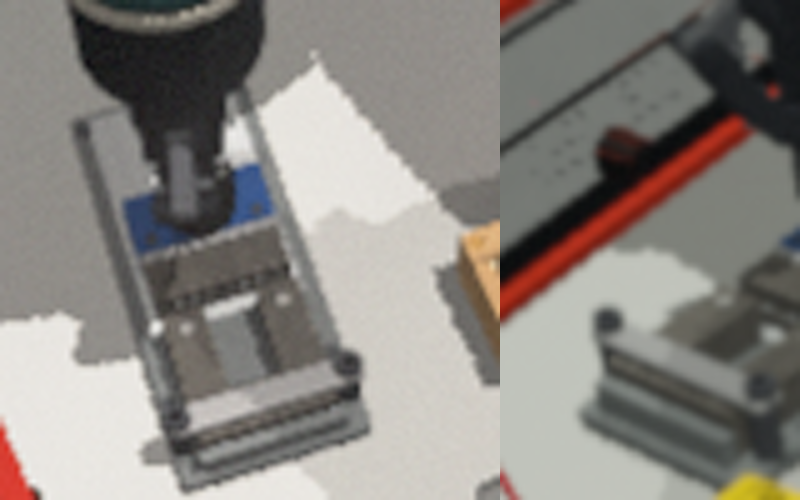

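The jaw is pushing the bar, whose far edge runs from (160,308) to (290,268) in the crop. It is still about 9 mm from the poles and looks centred. I measure the ends in the clamp frame.

```bash
cat >> h.py <<'E'
def clampP(cm,d):
    ys,xs=np.mgrid[0:420,0:560]; P=from_depth(cm,np.c_[xs.ravel(),ys.ravel()],d)
    a=np.radians(84.4); X=np.array([np.cos(a),np.sin(a)]); Y=np.array([-X[1],X[0]])
    r=P[:,:2]-[.6347,.2441]; return np.c_[r@X,r@Y,P[:,2]]*1000, d.ravel()>0
def prof(cm,d,tag):
    C,ok=clampP(cm,d)
    k=ok&(C[:,2]>25)&(C[:,2]<36)&(abs(C[:,1])<45)
    for x in range(-16,50,4):
        q=C[k&(abs(C[:,0]-x)<2)][:,1]
        if len(q)>3: print(tag,x,len(q),np.percentile(q,[1,99]).round(1))
    b=C[ok&(C[:,2]>6)&(C[:,2]<14)]; print(tag,'plate y',np.percentile(b[(abs(b[:,1])<60)&(b[:,0]>-60)&(b[:,0]<20)][:,1],[1,99]).round(1))
E
python3 - <<'E'
from h import *
for n in ['scene','wrist']:
    cm,im,d=load(n,n+'10'); prof(cm,d,n)
E
```

```text
scene -16 18 [-27.9  33.1]
scene -12 23 [-32.2  30.8]
scene -8 24 [-30.8  30.7]
scene -4 47 [-31.8  32.7]
scene 0 54 [-31.   32.5]
scene 4 46 [-28.4  31.6]
scene 8 42 [-31.   31.3]
scene 12 45 [-28.3  31. ]
scene 16 46 [-30.3  30.9]
scene 20 56 [-30.2  31.8]
scene 24 4 [ 5.6 28.8]
scene 28 12 [-24.6  31. ]
scene 32 25 [-30.4  31.9]
scene 36 30 [-31.5  30.9]
scene 40 30 [-29.8  31.6]
scene 44 31 [-31.3  30.8]
scene 48 30 [-29.6  31.6]
scene plate y [-42.9  44.3]
wrist -16 253 [14.1 32.1]
wrist -12 263 [13.2 32.1]
wrist -8 289 [10.7 32.1]
wrist -4 328 [ 6.1 31.9]
wrist 0 466 [-13.1  31.9]
wrist 4 596 [-25.   31.1]
wrist 8 736 [-32.  31.]
wrist 12 744 [-32.  31.]
wrist 16 734 [-31.9  31. ]
wrist 20 440 [-32.   30.9]
wrist 28 322 [-32.3  31.1]
wrist 32 502 [-32.3  31.1]
wrist 36 506 [-32.8  31. ]
wrist 40 466 [-32.6  31. ]
wrist 44 498 [-32.5  31.1]
wrist 48 495 [-32.8  31.1]
wrist plate y [-24.1  42.9]
```

The bar ends (−32.0 / 31.0) and the pole sides (−32.5 / 31.1) agree within 0.5 mm, so it is centred. I push the last 6 mm while watching the force.

```bash
python3 -m pendant '[{"wx":0,"wy":0,"wz":0,"tx":0.005,"ty":0.05,"tz":0,"grip":1},{"wx":0,"wy":0,"wz":0,"tx":0.004,"ty":0.04,"tz":0,"grip":1},{"wx":0,"wy":0,"wz":0,"tx":0,"ty":0,"tz":0,"grip":1}]';  python3 -m pendant '[{"wx":0,"wy":0,"wz":0,"tx":0.003,"ty":0.03,"tz":0,"grip":1},{"wx":0,"wy":0,"wz":0,"tx":0,"ty":0,"tz":0,"grip":1}]'
```

```text
t: 18.52
eef_pos: [0.6351, 0.2327, 0.0514]
tcp_rot: [-0.52, -3.098, 0.0]
contact_force: [1.4, -1.8, 6.1]
finger_gap: 0.0124
gripper_force: 60.1
t: 18.77
eef_pos: [0.6353, 0.2344, 0.0514]
tcp_rot: [-0.52, -3.098, 0.001]
contact_force: [2.3, -3.6, 6.3]
finger_gap: 0.0122
gripper_force: 60.1
```

```bash
python3 -m pendant '[{"wx":0,"wy":0,"wz":0,"tx":0.002,"ty":0.02,"tz":0,"grip":1},{"wx":0,"wy":0,"wz":0,"tx":0,"ty":0,"tz":0,"grip":1}]'
```

```text
t: 19.02
eef_pos: [0.6354, 0.2353, 0.0514]
tcp_rot: [-0.521, -3.098, 0.001]
contact_force: [2.1, -3.7, 6.3]
finger_gap: 0.0127
gripper_force: 60.2
```

```bash
python3 -m pendant '[{"wx":0,"wy":0,"wz":0,"tx":0.002,"ty":0.02,"tz":0,"grip":1},{"wx":0,"wy":0,"wz":0,"tx":0,"ty":0,"tz":0,"grip":1}]'; python3 -m pendant '[{"wx":0,"wy":0,"wz":0,"tx":0.001,"ty":0.015,"tz":0,"grip":1},{"wx":0,"wy":0,"wz":0,"tx":0,"ty":0,"tz":0,"grip":1}]'
```

```text
t: 19.27
eef_pos: [0.6354, 0.2355, 0.0514]
tcp_rot: [-0.522, -3.098, 0.005]
contact_force: [0.5, -11.2, 8.1]
finger_gap: 0.0125
gripper_force: 60.4
t: 19.52
eef_pos: [0.6354, 0.2356, 0.0514]
tcp_rot: [-0.522, -3.098, 0.007]
contact_force: [1.1, -16.4, 9.3]
finger_gap: 0.0125
gripper_force: 60.6
```

```bash
python3 - <<'E'
from h import *
cm,im,d=shot('wrist','w11'); C,ok=clampP(cm,d)
k=ok&(C[:,2]>25)&(C[:,2]<36)
for y in (-28,-22,-16,16,22,28):
    q=np.sort(C[k&(abs(C[:,1]-y)<2)&(C[:,0]>8)&(C[:,0]<50)][:,0]); g=np.diff(q); i=g.argmax(); print(y,len(q),'biggest gap',g[i].round(2),'at',q[i].round(1))
prof(cm,d,'w')
E
python3 -m pendant '[{"wx":0,"wy":0,"wz":-0.5,"tx":0,"ty":0,"tz":0,"grip":1},{"wx":0,"wy":0,"wz":-1,"tx":0,"ty":0,"tz":0,"grip":1},{"wx":0,"wy":0,"wz":-1,"tx":0,"ty":0,"tz":0,"grip":1},{"wx":0,"wy":0,"wz":-1,"tx":0,"ty":0,"tz":0,"grip":1},{"wx":0,"wy":0,"wz":-1,"tx":0,"ty":0,"tz":0,"grip":1},{"wx":0,"wy":0,"wz":-1,"tx":0,"ty":0,"tz":0,"grip":1}]'
```

```text
-28 350 biggest gap 0.42 at 42.7
-22 391 biggest gap 0.35 at 26.1
-16 428 biggest gap 0.58 at 10.5
16 519 biggest gap 0.34 at 44.4
22 539 biggest gap 0.34 at 39.8
28 560 biggest gap 0.34 at 34.3
w -16 264 [12.7 32.1]
w -12 256 [13.9 32.1]
w -8 250 [14.  32.1]
w -4 260 [13.2 32.1]
w 0 295 [10.8 32.1]
w 4 338 [ 5.3 32. ]
w 8 493 [-13.1  31.9]
w 12 605 [-28.4  31.1]
w 16 739 [-31.9  31. ]
w 20 744 [-32.2  31. ]
w 24 743 [-31.8  31. ]
w 28 606 [-32.4  31. ]
w 32 485 [-32.1  31. ]
w 36 505 [-32.9  31. ]
w 40 478 [-32.4  31.1]
w 44 494 [-32.4  31. ]
w 48 493 [-32.3  31. ]
w plate y [-29.8  42.8]
t: 20.32
eef_pos: [0.6346, 0.2345, 0.0514]
tcp_rot: [1.386, 2.819, -0.009]
contact_force: [-4.8, -23.7, 15.7]
finger_gap: 0.0121
gripper_force: 61.3
```

The bar touches both poles with no gap, and its ends are level. I go on turning.

```bash
python3 -m pendant '[{"wx":0,"wy":0,"wz":-1,"tx":0,"ty":0,"tz":0,"grip":1},{"wx":0,"wy":0,"wz":-1,"tx":0,"ty":0,"tz":0,"grip":1},{"wx":0,"wy":0,"wz":-1,"tx":0,"ty":0,"tz":0,"grip":1},{"wx":0,"wy":0,"wz":-1,"tx":0,"ty":0,"tz":0,"grip":1},{"wx":0,"wy":0,"wz":-1,"tx":0,"ty":0,"tz":0,"grip":1},{"wx":0,"wy":0,"wz":-1,"tx":0,"ty":0,"tz":0,"grip":1},{"wx":0,"wy":0,"wz":0,"tx":0,"ty":0,"tz":0,"grip":1}]'
python3 -c "
from h import *
goal(); print(robot.read_state()['ft_torque'])"
```

```text
t: 21.2
eef_pos: [0.6333, 0.234, 0.0514]
tcp_rot: [2.187, 2.254, -0.01]
contact_force: [-12.3, -26.3, 20.9]
finger_gap: 0.0129
gripper_force: 62.1
pos [0.6333, 0.234, 0.0514] yaw,tilt 91.72 [-0.004, -0.005, -1.0] t 21.2
[-5.49367415  2.63794993 -0.05703071]
```

```bash
python3 -m pendant '[{"wx":0,"wy":0,"wz":0,"tx":0,"ty":0,"tz":0,"grip":0.4},{"wx":0,"wy":0,"wz":0,"tx":0,"ty":0,"tz":0,"grip":0.4},{"wx":0,"wy":0,"wz":0,"tx":0,"ty":0,"tz":0,"grip":0.4},{"wx":0,"wy":0,"wz":0,"tx":0,"ty":0,"tz":0.3,"grip":0.4},{"wx":0,"wy":0,"wz":0,"tx":0,"ty":0,"tz":0.7,"grip":0.4},{"wx":0,"wy":0,"wz":0,"tx":0,"ty":0,"tz":0.7,"grip":0.4},{"wx":0,"wy":0,"wz":0,"tx":0,"ty":-0.5,"tz":0.5,"grip":0.4},{"wx":0,"wy":0,"wz":0,"tx":0,"ty":-0.5,"tz":0,"grip":0.4},{"wx":0,"wy":0,"wz":0,"tx":0,"ty":0,"tz":0,"grip":0.4}]'
python3 - <<'E'
from h import *
goal()
cm,im,d=shot('wrist','w12'); C,ok=clampP(cm,d)
k=ok&(C[:,2]>57)&(C[:,2]<72)&(abs(C[:,1])<30)&(C[:,0]>-45)&(C[:,0]<30); print('wing (clamp)',k.sum(),C[k].mean(0),cv2.minAreaRect(C[k][:,:2].astype(np.float32)))
prof(cm,d,'w')
k=ok&(C[:,2]>25)&(C[:,2]<36)
for y in (-28,-22,-16,16,22,28):
    q=np.sort(C[k&(abs(C[:,1]-y)<2)&(C[:,0]>8)&(C[:,0]<50)][:,0]); g=np.diff(q); i=g.argmax(); print(y,len(q),g[i].round(2),q[i].round(1))
cv2.imwrite('pics/w12v.png',im[...,::-1])
E
```

```text
t: 22.32
eef_pos: [0.6352, 0.1758, 0.1831]
tcp_rot: [-2.185, -2.255, -0.002]
contact_force: [-0.0, 0.2, 0.2]
finger_gap: 0.0511
gripper_force: 0.0
pos [0.6352, 0.1758, 0.1831] yaw,tilt 91.81 [-0.001, 0.002, -1.0] t 22.325
wing (clamp) 671 [-8.82874415 -0.72375892 65.1219129 ] ((-9.444799423217773, -0.7080297470092773), (33.052040100097656, 13.64615249633789), 7.714824199676514)
w -16 154 [-33.1  30.9]
w -12 140 [-33.6  30.9]
w -8 145 [-32.9  30.8]
w -4 151 [-33.2  31.1]
w 0 167 [-33.5  30.5]
w 4 205 [-33.   31.2]
w 8 266 [-32.5  29.7]
w 12 304 [-32.2  30. ]
w 16 307 [-32.1  29.4]
w 20 309 [-32.1  30.1]
w 24 318 [-32.6  29.6]
w 28 247 [-32.2  29.9]
w 32 199 [-32.4  29.6]
w 36 202 [-32.6  29.8]
w 40 201 [-32.8  30.2]
w 44 204 [-32.5  29.8]
w 48 207 [-32.6  30.3]
w plate y [-44.2  41.6]
-28 205 0.7 48.0
-22 210 0.67 39.2
-16 207 0.64 40.3
16 210 0.64 27.4
22 214 0.79 32.6
28 208 0.66 38.8
```

View pics/w12v.png

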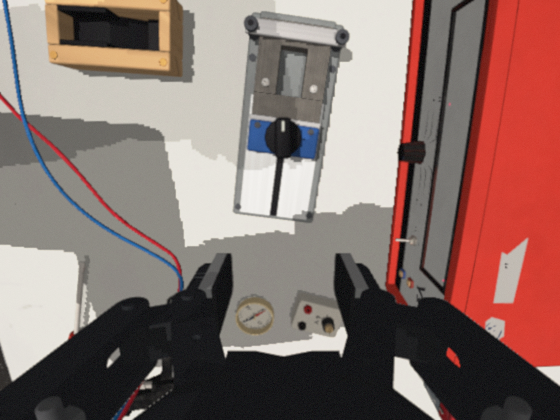

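The view shows the bar at (287,103) shut flush against both poles, with its ends level with the core sides. The wing at (283,130) has turned to about 82° (1.44 rad), so the jaw is locked. The gripper is clear, and the compass at (255,315) and lamp holder (318,318) are untouched.

```bash
python3 -c "
from bench import robot
print(robot.sign_off())"
```

```text
the job is handed in; nothing more can be done
None
```

The yoke bar is seated against both pole faces, centred to about 0.5 mm; the jaw is locked with the knob at about 1.44 rad, everything is released, and the job was handed in at about 22 s.

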